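# Unstack the samples onto their instruments

### The job

Two piles of closed insect samples have come out of the cold store: take them apart and set each one upright in the middle of the plate of its own instrument: the large round dish on the light base, the large square dish on the chill plate, the round tin on the balance, the glass block on the rocking shaker and the vial on the magnetic stirrer. Work from the top of each pile down, keep every sample upright, and set it down without dropping it.

Things in the scene. Friction and masses are not known exactly. Their poses are not given: they have to be found in the camera images.
- round_dish: Large round sample dish: closed clear Petri dish, 60 mm diameter, 16 mm high, flat lid, a brown paper disc and cream pupae inside, 35 g. At the start it is the bottom of one of the two piles and stands on the bench. Origin: centre of its underside, z up.
- square_dish: Large square sample dish: closed clear dish, 58 x 58 mm, 16 mm high, flat lid, a brown paper square and cream pupae inside, 40 g. At the start it is the bottom of the other pile and stands on the bench. Origin: centre of its underside, z up; its x and y parallel to its sides.
- tin: Small round aluminium tin with a slip lid, 42 mm diameter over the lid, 18 mm high, 35 g. At the start it lies on the lid of one of the two large dishes (either one) and carries the vial. Origin: centre of its underside, z up.
- block: Small square glass staining block with a glass cover, solid and closed, 40 x 40 mm, 18 mm high, 60 g. At the start it lies on the other large dish. Origin: centre of its underside, z up; its x and y parallel to its sides.
- vial: Amber glass vial with a black screw cap, 26 mm diameter over the cap (the top 12 mm; 25 mm below it), 35 mm high, 30 g. At the start it stands on the tin. Origin: centre of its underside, z up.
- light_base: Light base: white housing 130 mm wide (y) and 185 mm deep with a round frosted white glass plate, 92 mm diameter in a steel trim ring, and a small black knob on its upright front. Its controls are on its +x side (yaw 0). Fixed to the bench. Origin on the bench directly below the centre of its plate, z up; top of the glass plate at z = 40 mm.
- chill_plate: Chill plate: low all-black slab 130 mm wide and 185 mm deep with a raised black square plate, 112 x 112 mm, and a small grey panel with display on top of its front edge. Its controls are on its +x side (yaw 0). Fixed to the bench. Origin on the bench directly below the centre of its plate, z up; top of the plate at z = 28 mm.
- balance: Laboratory balance: light grey housing 130 mm wide and about 185 mm deep with a round steel weighing pan, 100 mm diameter, and a sloping display with four keys at its front. Its controls are on its +x side (yaw 0). Fixed to the bench. Origin on the bench directly below the centre of its plate, z up; top of the pan at z = 45 mm.
- rocker: Rocking shaker, switched off: grey housing 124 mm wide and 185 mm deep under a rigid level platform with a ribbed dark grey rubber mat, 114 x 120 mm. Its controls are on its +x side (yaw 0). Fixed to the bench. Origin on the bench directly below the centre of its plate, z up; top of the mat at z = 57 mm. The platform does not move.
- stirrer: Magnetic stirrer: white housing 130 mm wide and 175 mm deep with a square white ceramic top plate, 108 x 108 mm, marked with a thin dark cross at its centre, and one large black knob on top of its front part. Its controls are on its +x side (yaw 0). Fixed to the bench. Origin on the bench directly below the centre of its plate, z up; top of the plate at z = 50 mm; the knob's top, 92 mm from the plate's centre, at z = 48 mm.
Things that resemble listed ones, but are neither listed nor needed, are in the scene too. Of the things that look like the vial, the smaller one is meant. Leave any blue look-alike of the tin alone.

How it is judged:
By the outcome, as a careful person would: the job done as asked, in the order asked, and still so for the second after the job is handed in, with the robot touching nothing.
It also fails if it takes over 115 s, if anything falls off the work surface, if the arm or the gripper's body presses on something with over 40 N, if the wrist force passes 120 N, or if a joint passes its speed limit or range.

### The arm

A 7-joint arm with a two-finger parallel gripper is mounted at the origin on the work surface. World frame = base frame: x ahead of the robot, y to its left, z up, the work surface at z = 0. Lengths are in m, angles in rad, forces in N, time in s.
With the tool pointing down it reaches from about 0.4 to 0.85 m from the base axis. Payload 10.4 kg.
Tool frame: the origin (TCP) lies at the very end of the fingers, on their centre line; the grasp point (between the pads) lies 19 mm behind it; z points along the fingers, y is the direction in which the jaws open and shut (so a half turn about z gives the same grasp; the last joint's range is limited). The gripper opens to 87 mm and grips with 3 to 60 N. Pads are 19 mm wide; open, the fingers measure 117 mm over their backs; the gripper's body (75 mm by 190 mm) begins 51 mm behind the grasp point.
Start: joints at [1.165, 0.332, -0.065, 1.46, 0.022, 1.35, -0.088], TCP at [0.233, -0.58, 0.223] pointing down, gripper open.
Joint ranges: [-2.6, 2.6], [-0.5, 2.12], [-1.47, 1.34], [0.16, 2.42], [-1.27, 4.41], [0.06, 2.06], [-2.6, 2.6]. Speed limits (rad/s): [2.22, 2.22, 2.79, 2.79, 3.14, 3.14, 3.14].

### API

Orientations are given as a unit quaternion [x, y, z, w].
In Python, from bench import r gives the robot as it stands.
- The arm moves only by the shell command python3 -m crank 'ROWS' [FORCE]. ROWS is JSON, a list of rows, each a list of 3 entries, a list of its own where there are three numbers: the opening, from -1 (shut) to 1 (fully open), so that 0 is half open, then the shift along the tool's x, y, z in mm, then the turn about the tool's z in degrees. A call has 1 to 12 rows; each row is the pose to reach, as a shift and turn from the pose commanded when the call began, along the tool's axes at that moment; what a row does not reach only later rows make up. A row lasts 1/12 s, in which the tool goes at most 41.7 mm and 7.16 degrees, less where a joint would pass 70% of its speed; a pose out of reach is approached as far as the arm can. A call with a gripper value outside its range is refused whole. The fingers move at their own pace and stop on an object; FORCE is the grip in N (left out, the last holds). Time passes only in rows, so rows that repeat a pose let the fingers close. It gives the time, the measured TCP pose, the force and the opening at its end, in the units of the state.
- r.read_state(): the state, without advancing time (a new reading comes with each control period).
- r.camera(name): name is "side" or "top" or "wrist"; returns a dict with "pixels" (480x640x3 uint8, red, green, blue), "fov_y" (degrees; the focal length in pixels is half the picture's height over the tangent of half this angle, whatever the lens; pixels are square), "cx", "cy" (the principal point, pixels), "cam_to_world" (4x4, takes a point from camera to world coordinates). Camera axes: x right, y down, z forward; pixel columns grow to the right and rows downward; lengths in m; the calibration is good to about 2 mm. A picture is of the moment at which its call begins. There is no depth.
- r.close_job(): hands the job in, once; it reports no verdict.
The state is a dict: "time": time; "joint_positions": joint angles; "joint_vel": joint speeds; "joint_torque": joint torques, N m; "ee_pos": TCP position; "eef_rot": TCP orientation; "ft_force": force on the tool from outside, world axes, zero at the start; "torque": the same for the moment, N m; "width": finger opening in m.
Only numpy, scipy, OpenCV 4.12 (cv2) and the standard library are available. Lean on these libraries where they do the work, as an engineer would, in place of code of your own. Each camera call takes 0.05 s, during which the arm holds its last target.

## Working session

There is one attempt and no reset: what is moved stays moved. The work goes in short steps, Python scripts to look and compute and a shell command to move; the robot and the scene stay as the last step left them, time stands still between calls to the robot, and variables do not carry over. Pictures are saved under pics/ and viewed, and the job is handed in when it is done.

```bash
ls; mkdir -p pics
cat > h.py <<'E'
import numpy as np,cv2,pickle
from bench import r
def snap(n,tag):
    c=r.camera(n); cv2.imwrite(f'pics/{tag}.png',c['pixels'][:,:,::-1]); pickle.dump(c,open(f'pics/{tag}.pkl','wb')); return c
def load(tag): return pickle.load(open(f'pics/{tag}.pkl','rb'))
def ray(c,u,v):
    f=240/np.tan(np.radians(c['fov_y']/2)); T=np.array(c['cam_to_world'])
    d=T[:3,:3]@np.array([(u-c['cx'])/f,(v-c['cy'])/f,1]); return T[:3,3],d
def onz(c,u,v,z):
    o,d=ray(c,u,v); return o+d*(z-o[2])/d[2]
def proj(c,p):
    f=240/np.tan(np.radians(c['fov_y']/2)); T=np.array(c['cam_to_world'])
    q=T[:3,:3].T@(np.array(p)-T[:3,3]); return q[0]/q[2]*f+c['cx'],q[1]/q[2]*f+c['cy']
E
python3 - <<'E'
from h import *
for n in('side','top','wrist'):
    c=snap(n,n+'0'); print(n,c['fov_y'],c['cx'],c['cy'],np.round(c['cam_to_world'],3).tolist())
print(r.read_state())
E
```

```text
pics
side 49.885145224278844 312.7943787361475 251.39337921910465 [[-0.925, -0.273, 0.265, 0.263], [-0.381, 0.627, -0.68, 0.728], [0.02, -0.73, -0.683, 0.798], [0.0, 0.0, 0.0, 1.0]]
top 49.82440744444424 321.2302165373454 236.32910739621317 [[0.004, -0.994, 0.108, 0.415], [-1.0, -0.005, -0.004, -0.01], [0.005, -0.108, -0.994, 1.269], [0.0, 0.0, 0.0, 1.0]]
wrist 65.62068007701625 319.2279316239173 242.17966800963674 [[0.373, -0.888, -0.27, 0.308], [-0.928, -0.357, -0.108, -0.55], [-0.0, 0.291, -0.957, 0.385], [0.0, 0.0, 0.0, 1.0]]
{'time': 0.15, 'joint_positions': array([ 1.1653868 ,  0.33272274, -0.0646917 ,  1.46072446,  0.02158755,
        1.34990078, -0.08853062]), 'joint_vel': array([-0.00055684, -0.00215464,  0.00068641, -0.00293302,  0.00127021,
       -0.00143694, -0.00102083]), 'joint_torque': array([ 6.62446964e-04, -6.23632121e+01,  2.44918390e-02, -3.90142715e+01,
       -6.13416522e-02,  3.72106978e-02,  1.68147799e-04]), 'ee_pos': array([ 0.23334848, -0.57949857,  0.22195058]), 'eef_rot': array([ 9.81740184e-01,  1.90225998e-01, -1.18254062e-04, -5.17011750e-04]), 'ft_force': array([ 0.15935645, -0.10870942,  0.44045619]), 'torque': array([ 0.009169  , -0.08015264, -0.00639736]), 'width': 0.08715006329746866}
```

View pics/top0.png

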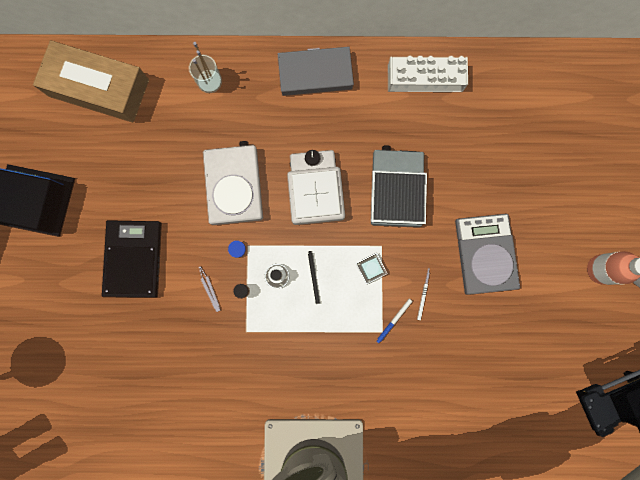

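View pics/side0.png

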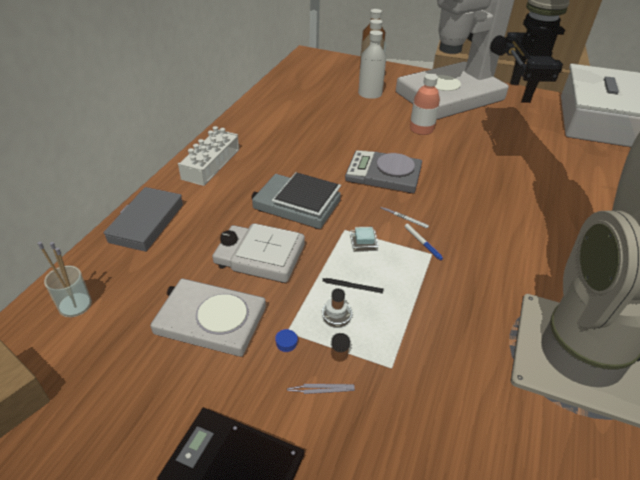

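View pics/wrist0.png

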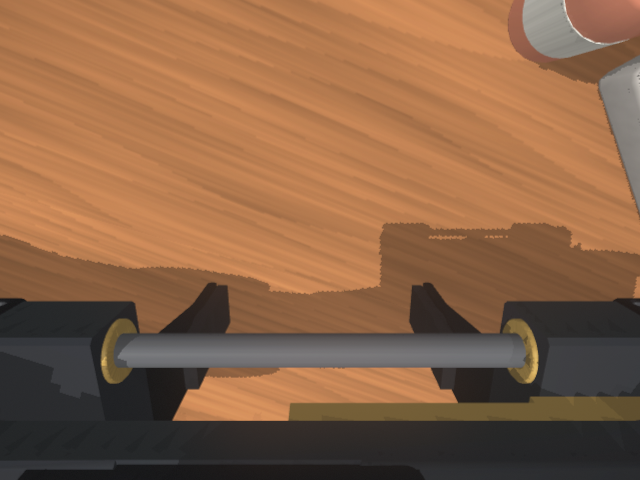

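Run:
```python
import cv2,numpy as np
t=cv2.imread('pics/top0.png');s=cv2.imread('pics/side0.png')
a=cv2.resize(t[230:340,220:400],None,fx=4.4,fy=4.4,interpolation=cv2.INTER_CUBIC)[:,:790];cv2.imwrite('pics/tz.png',a)
a=cv2.resize(s[215:370,260:440],None,fx=3.8,fy=3.8,interpolation=cv2.INTER_CUBIC);cv2.imwrite('pics/sz.png',a[:600])
a=cv2.resize(t[130:310,90:270],None,fx=3.3,fy=3.3,interpolation=cv2.INTER_CUBIC);cv2.imwrite('pics/tl.png',a)
a=cv2.resize(t[130:310,280:540],None,fx=3,fy=3,interpolation=cv2.INTER_CUBIC);cv2.imwrite('pics/tr.png',a)
```

```text
(no output)
```

View pics/tz.png

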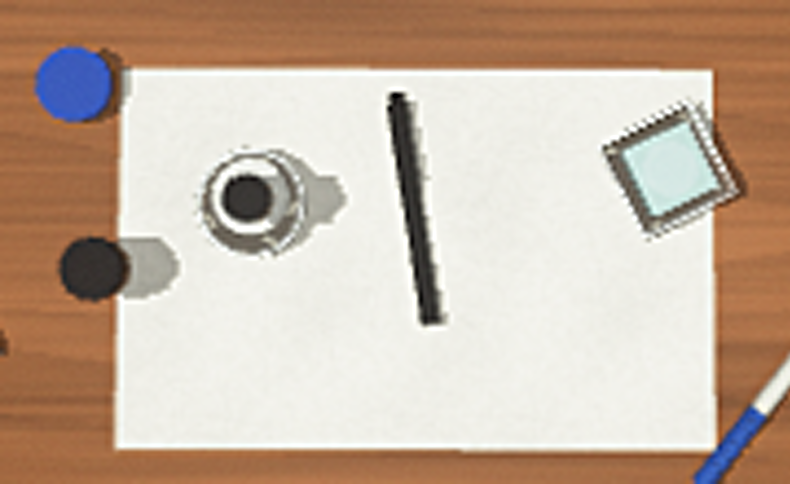

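View pics/sz.png

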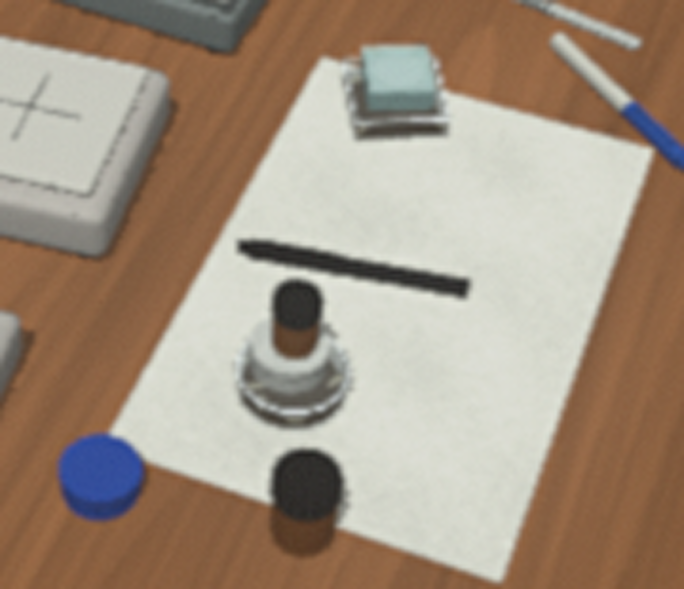

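View pics/tl.png

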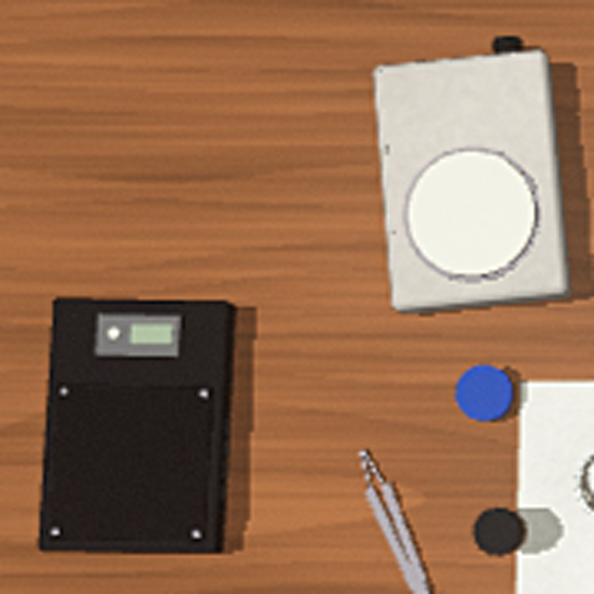

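View pics/tr.png

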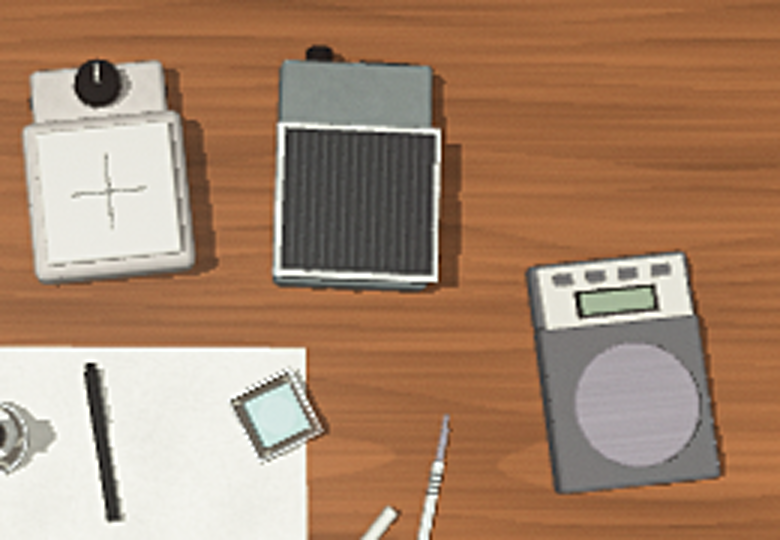

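Run:
```python
from h import *
c=load('top0');im=c['pixels'][:,:,::-1].copy();g=cv2.cvtColor(im,cv2.COLOR_BGR2GRAY);hsv=cv2.cvtColor(im,cv2.COLOR_BGR2HSV)
def blob(mask,roi,z,name,ell=False):
    x0,y0,x1,y1=roi;m=np.zeros_like(g);m[y0:y1,x0:x1]=mask[y0:y1,x0:x1].astype(np.uint8)*255
    cs,_=cv2.findContours(m,cv2.RETR_EXTERNAL,cv2.CHAIN_APPROX_NONE);k=max(cs,key=cv2.contourArea)
    k=cv2.convexHull(k)
    (u,v),(w,h),a=cv2.minAreaRect(k); 
    if ell:(u,v),(w,h),a=cv2.fitEllipse(k)
    p=onz(c,u,v,z);print(name,np.round((u,v,w,h,a),1),np.round(p*1000,1), 'mm',np.round(np.array([w,h])*np.linalg.norm(onz(c,u+1,v,z)-p)*1000,1))
    if not ell:
        P=np.array([onz(c,*q,z) for q in cv2.boxPoints(((u,v),(w,h),a))]);e=P[1]-P[0];print('  yaw mod90',np.degrees(np.arctan2(e[1],e[0]))%90)
blob(g>225,(208,168,260,220),.04,'light',True)
blob((g>100),(300,184,332,210),.05,'x')
blob(g<85,(372,168,428,226),.057,'mat')
blob(g<60,(100,216,165,300),.02,'chill slab')
blob((hsv[...,0]>120)&(hsv[...,0]<175)&(g>130),(465,235,520,290),.045,'pan',True)
blob((hsv[...,1]>25)&(hsv[...,0]>70)&(hsv[...,0]<110),(350,245,392,290),.034,'block')
blob(g<70,(265,265,288,287),.069,'cap',True)
for n,u,v,z in(('cross',317,193,.05),('bigvial',241,291,.045),('blue',237,249,.018)):print(n,np.round(onz(c,u,v,z)*1000))
# chill screws
m=(g>110);m[:245]=0;m[300:]=0;m[:,:104]=0;m[:,158:]=0
n,l,s,ce=cv2.connectedComponentsWithStats(m.astype(np.uint8));print(ce[1:],s[1:,4])
print([np.round(onz(c,*q,.02)*1000,1) for q in ce[1:]])
print(hsv[265,490],g[265,490],hsv[283,475],g[283,475])
```

```text
light [232.3 194.2  37.   37.7  53.4] [650.  199.4  40. ] mm [89.1 90.8]
x [315.5 196.5  25.   31.   90. ] [643.4  -1.4  50. ] mm [59.8 74.2]
  yaw mod90 0.2882475686386812
mat [398.8 196.5  49.6  46.6   1.5] [ 643.1 -199.8   57. ] mm [118.2 111.1]
  yaw mod90 88.06846641055436
chill slab [131.3 258.6  56.4  77.5   2.7] [494.8 442.9  20. ] mm [136.1 186.9]
  yaw mod90 0.19027524329589507
pan [491.7 264.3  40.4  42.  131.7] [ 483.2 -420.2   45. ] mm [96.1 99.8]
block [371.3 268.1  16.5  16.5  63.4] [ 473.6 -135.5   34. ] mm [39.6 39.6]
  yaw mod90 26.704789880858158
cap [275.8 274.6   9.7  11.   98.1] [456.   89.6  69. ] mm [22.4 25.5]
cross [652.  -5.  50.]
bigvial [418. 173.  45.]
blue [519. 189.  18.]
[[108.5        248.        ]
 [151.5        248.5       ]
 [106.5        290.5       ]
 [149.         291.5       ]
 [104.         298.5       ]
 [108.5        298.16666667]
 [136.68292683 298.48780488]] [ 2  4  4  4  2  6 82]
[array([520.1, 499.2,  20. ]), array([519.4, 395.3,  20. ]), array([417.8, 499.1,  20. ]), array([415.9, 397.2,  20. ]), array([398.8, 504.1,  20. ]), array([399.6, 493.4,  20. ]), array([399.1, 426. ,  20. ])]
[150   9 173] 169 [  8   8 124] 122
```

```bash
cat >> h.py <<'E'
from scipy.spatial.transform import Rotation as R
def go(x,y,z,head=None):
    s=r.read_state();M=R.from_quat(s['eef_rot']).as_matrix();p=np.array(s['ee_pos'])
    h=np.degrees(np.arctan2(M[1,0],M[0,0]))
    d=M.T@(np.array([x,y,z])-p)*1000
    t=None if head is None else round(((h-head+90)%180)-90,2)
    print('t',round(s['time'],2),'tcp',np.round(p*1000,1),'head',round(h,2),'shift',np.round(d,1),'turn',t,'w',round(s['width']*1000,1),'F',np.round(s['ft_force'],1),'j7',round(s['joint_positions'][6],2))
E
T='[1,[382,-450,-38],22]'
python3 -m crank "[[1,[382,-450,-38],22],[1,[382,-450,-38],22],[1,[382,-450,-38],22],[1,[382,-450,-38],22],[1,[382,-450,-38],22],[1,[382,-450,-38],22],[1,[382,-450,-38],22],[1,[382,-450,-38],22],[1,[382,-450,-38],22],[1,[382,-450,-38],22],[1,[382,-450,-38],22],[1,[382,-450,-38],22]]"
python3 -c "
from h import *
go(.42,-.02,.26,0)"
```

```text
time: 1.15
ee_pos: [0.3909, -0.1043, 0.2548]
eef_rot: [1.0, -0.001, 0.0, 0.0]
ft_force: [1.3, -0.5, -0.1]
width: 0.0873
t 1.15 tcp [ 390.9 -104.3  254.8] head -0.08 shift [ 29.  -84.3  -5.2] turn -0.08 w 87.3 F [ 1.3 -0.5 -0.1] j7 -1.33
```

```bash
python3 -m crank "[[1,[15,-40,-5],0],[1,[29,-75,-5],0],[1,[29,-80,-5],0],[1,[29,-80,-5],0]]"
python3 -c "
from h import *
go(.42,-.02,.26,0)
c=snap('wrist','w1');print(np.round(c['cam_to_world'],3).tolist());go(.42,-.02,.26,0)"
```

```text
time: 1.48
ee_pos: [0.4203, -0.0238, 0.2597]
eef_rot: [1.0, 0.002, 0.0, 0.0]
ft_force: [0.3, -0.1, -0.6]
width: 0.0871
t 1.48 tcp [420.3 -23.8 259.7] head 0.22 shift [-0.3 -3.8 -0.3] turn 0.22 w 87.1 F [ 0.3 -0.1 -0.6] j7 -1.53
[[0.003, -0.957, -0.29, 0.5], [-1.0, -0.003, -0.002, -0.024], [0.001, 0.29, -0.957, 0.423], [0.0, 0.0, 0.0, 1.0]]
t 1.53 tcp [419.9 -26.  259.5] head 0.04 shift [ 0.1 -6.  -0.5] turn 0.04 w 87.4 F [-0.7 -0.6  1.2] j7 -1.53
```

View pics/w1.png

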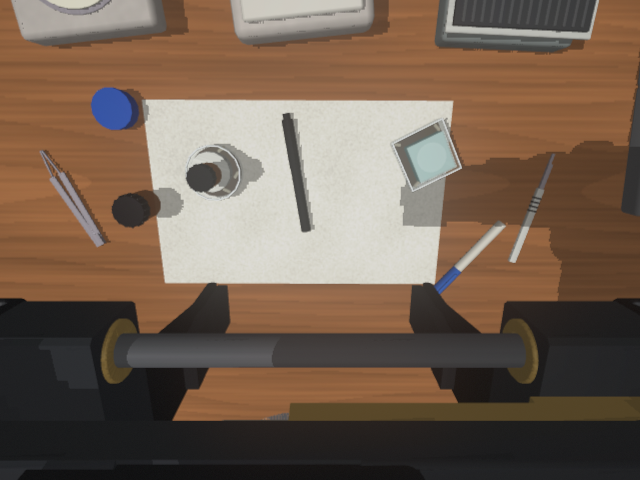

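Run:
```python
from h import *
c=load('w1');im=c['pixels'][:,:,::-1].copy();g=cv2.cvtColor(im,cv2.COLOR_BGR2GRAY);hsv=cv2.cvtColor(im,cv2.COLOR_BGR2HSV)
a=cv2.resize(im[120:220,90:270],None,fx=4,fy=4,interpolation=cv2.INTER_CUBIC)
b=cv2.resize(im[100:200,370:480],None,fx=4,fy=4,interpolation=cv2.INTER_CUBIC)
cv2.imwrite('pics/z1.png',np.vstack([a,np.pad(b,((0,0),(0,a.shape[1]-b.shape[1]),(0,0)))])[:,:])
print(a.shape)
print('cap guess',onz(c,204,178,.069)*1000)
for pt in [(456,90,69),(473.6,-135.5,34)]: print(proj(c,np.array(pt)/1000))
```

```text
(400, 720, 3)
cap guess [456.07308906  84.66900725  69.        ]
(np.float64(198.3583827818954), np.float64(178.06095382390757))
(np.float64(428.23836701739435), np.float64(157.09073936605498))
```

View pics/z1.png

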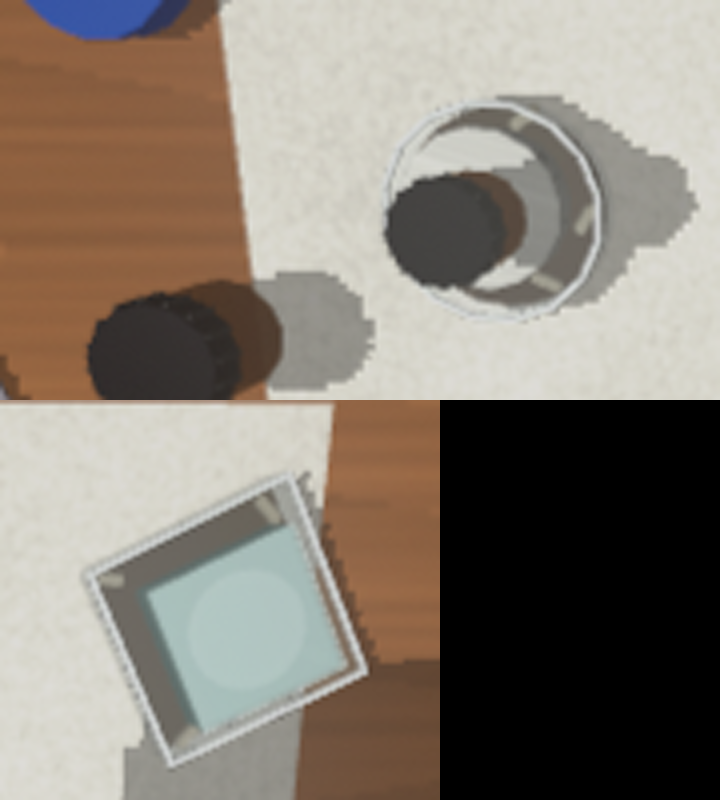

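Run:
```python
from h import *
c=load('w1')
for n,u,v,z in [('cap',201.2,177.5,.069),('dish',213.3,172.5,.016),('dishW',90+384/4,172.5,.016),('dishE',90+603/4,172.5,.016),('block',431.7,156.8,.034),('sq',427.2,155.4,.016)]:
    print(n,np.round(onz(c,u,v,z)*1000,1))
for nm,z,q in (('blk',.034,[(148,192),(285,122),(350,262),(205,332)]),('sq',.016,[(85,175),(292,72),(367,272),(172,367)])):
    P=[onz(c,370+a/4,100+b/4,z)*1000 for a,b in q]
    for i in range(4):
        e=P[(i+1)%4]-P[i];print(nm,round(np.linalg.norm(e),1),round(np.degrees(np.arctan2(e[1],e[0])),1))
```

```text
cap [456.5  87.3  69. ]
dish [455.4  90.3  16. ]
dishW [455.3 119.8  16. ]
dishE [455.5  60.7  16. ]
block [ 473.9 -139.    34. ]
sq [ 474.1 -139.4   16. ]
blk 37.3 -62.7
blk 39.9 -149.7
blk 40.1 116.7
blk 39.4 26.2
sq 58.3 -63.5
sq 57.0 -153.6
sq 56.8 117.1
sq 57.6 27.9
```

```bash
python3 -m crank "[[1,[12,-38,20],0],[1,[24,-76,60],0],[1,[36,-115,95],0],[1,[36,-115,130],0],[1,[36,-115,160],0],[1,[36,-115,170],0],[1,[36,-115,170],0]]"
python3 -c "
from h import *
go(.456,.089,.039,0)"
```

```text
time: 2.12
ee_pos: [0.4534, 0.0867, 0.0856]
eef_rot: [1.0, -0.001, -0.004, 0.0]
ft_force: [-1.1, 0.5, -0.5]
width: 0.0869
t 2.12 tcp [453.4  86.7  85.6] head -0.14 shift [ 3.  -2.4 46.6] turn -0.14 w 86.9 F [-1.1  0.5 -0.5] j7 -1.98
```

```bash
python3 -c "
from h import *
c=snap('wrist','w2')
go(.456,.089,.039,0)"
```

```text
t 2.17 tcp [454.9  86.9  88.1] head -0.16 shift [ 1.3 -2.1 49.1] turn -0.16 w 87.2 F [0.4 0.6 0.5] j7 -1.98
```

View pics/w2.png

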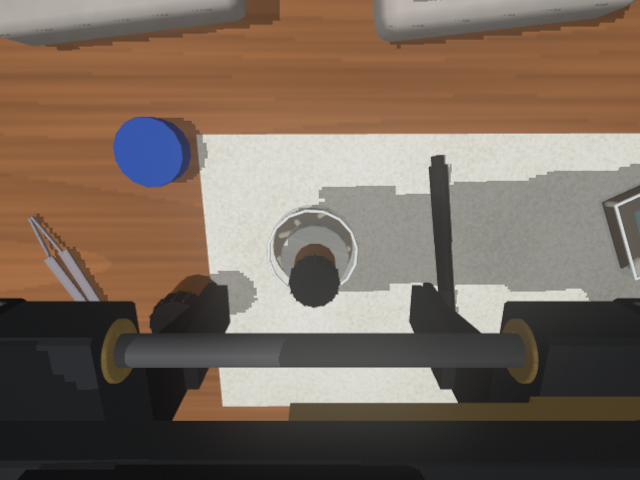

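```bash
python3 -c "
from h import *
c=load('w2');print(onz(c,314,283,.069)*1000, onz(c,313.5,250,.016)*1000)"
python3 -m crank "[[1,[0,-1,20],0],[1,[0,-1,35],0],[1,[0,-1,46],0],[1,[0,-1,50],0],[1,[0,-1,50],0],[1,[0,-1,50],0]]"
python3 -c "
from h import *
go(.456,.089,.039,0)"
```

```text
[456.49103507  89.16261688  69.        ] [456.94990467  90.11873724  16.        ]
time: 2.67
ee_pos: [0.4569, 0.0893, 0.0406]
eef_rot: [1.0, -0.001, 0.001, 0.0]
ft_force: [-0.2, 0.8, -0.4]
width: 0.0869
t 2.67 tcp [456.9  89.3  40.6] head -0.1 shift [-0.9  0.3  1.6] turn -0.1 w 86.9 F [-0.2  0.8 -0.4] j7 -2.05
```

```bash
python3 -m crank "[[-1,[0,0,0],0],[-1,[0,0,0],0],[-1,[0,0,0],0],[-1,[0,0,0],0],[-1,[0,0,0],0],[-1,[0,0,0],0],[-1,[0,0,0],0],[-1,[0,0,0],0]]" 15
python3 -c "
from h import *
go(.652,-.005,.14,0)"
```

```text
time: 3.33
ee_pos: [0.4562, 0.0896, 0.0397]
eef_rot: [1.0, -0.001, 0.0, 0.0]
ft_force: [0.2, 0.2, 0.3]
width: 0.0416
t 3.33 tcp [456.2  89.6  39.7] head -0.06 shift [ 196.    94.4 -100.3] turn -0.06 w 41.6 F [0.2 0.2 0.3] j7 -2.05
```

```bash
python3 -m crank "[[-1,[0,0,0],0],[-1,[0,0,0],0],[-1,[0,0,0],0],[-1,[0,0,0],0],[-1,[0,0,0],0]]"
python3 -c "
from h import *
go(.652,-.005,.14,0)"
```

```text
time: 3.75
ee_pos: [0.4561, 0.0896, 0.0396]
eef_rot: [1.0, -0.001, -0.0, 0.0]
ft_force: [0.4, 0.5, -0.2]
width: 0.0248
t 3.75 tcp [456.1  89.6  39.6] head -0.07 shift [ 196.    94.4 -100.4] turn -0.07 w 24.8 F [ 0.4  0.5 -0.2] j7 -2.05
```

```bash
python3 -m crank "[[-1,[0,0,-10],0],[-1,[0,0,-30],0],[-1,[0,0,-60],0],[-1,[0,0,-90],0],[-1,[10,5,-120],0],[-1,[35,25,-140],0],[-1,[65,55,-140],0],[-1,[90,80,-140],0],[-1,[100,92,-140],0],[-1,[100,94,-140],0],[-1,[100,94,-140],0]]"
python3 -c "
from h import *
c=snap('wrist','w3')
go(.652,-.005,.14,0)"
```

```text
time: 4.67
ee_pos: [0.5558, -0.0047, 0.1797]
eef_rot: [1.0, -0.001, -0.0, -0.001]
ft_force: [-0.4, 0.8, 0.2]
width: 0.0247
t 4.72 tcp [555.4  -3.5 179.8] head -0.02 shift [96.6  1.5 39.8] turn -0.02 w 24.7 F [-0.6  0.6 -0.1] j7 -1.79
```

View pics/w3.png

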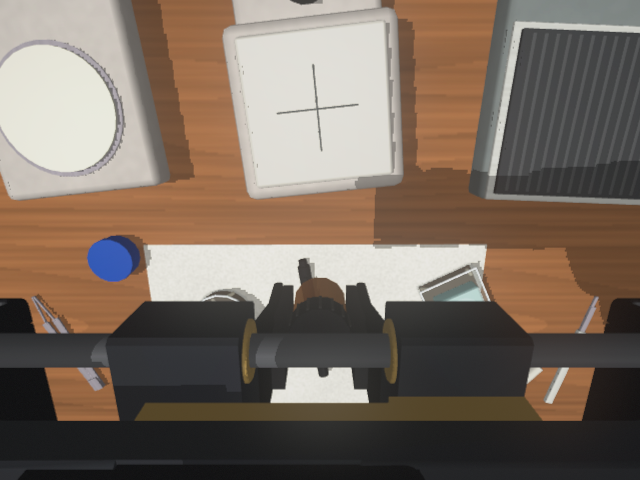

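```bash
python3 - <<'E'
from h import *
c=load('w3')
print(onz(c,317.5,107.5,.05)*1000)
g=cv2.cvtColor(c['pixels'],cv2.COLOR_RGB2GRAY)
m=(g>222).astype(np.uint8);m[190:]=0;m[:,135:]=0
cs,_=cv2.findContours(m,0,cv2.CHAIN_APPROX_NONE);k=max(cs,key=cv2.contourArea)
P=np.array([onz(c,*q[0],.04)[:2] for q in k if q[0][0]>2])
# circle fit
A=np.c_[2*P,np.ones(len(P))];s=np.linalg.lstsq(A,(P**2).sum(1),rcond=None)[0];print('light',s[:2]*1000,np.sqrt(s[2]+s[0]**2+s[1]**2)*1000)
E
python3 -c "
from h import *
go(.6525,-.004,.059,0)"
```

```text
[651.28860182  -3.95800035  50.        ]
light [650.00581876 198.17952931] 45.20550522635866
t 4.72 tcp [555.4  -3.5 179.8] head -0.02 shift [ 97.2   0.6 120.8] turn -0.02 w 24.7 F [-0.6  0.6 -0.1] j7 -1.79
```

```bash
python3 -m crank "[[-1,[15,0,5],0],[-1,[45,0,20],0],[-1,[75,0,50],0],[-1,[90,0,80],0],[-1,[96,0,102],0],[-1,[96,0,114],0],[-1,[96,0,119],0],[-1,[96,0,119],0]]"
python3 -c "
from h import *
c=snap('wrist','w4')
go(.6515,-.004,.0556,0)"
```

```text
time: 5.38
ee_pos: [0.6509, -0.0036, 0.0607]
eef_rot: [1.0, 0.0, -0.001, -0.0]
ft_force: [0.3, 0.4, 0.4]
width: 0.0248
t 5.43 tcp [651.7  -3.9  62. ] head -0.01 shift [-0.2  0.1  6.4] turn -0.01 w 24.7 F [0.3 0.1 0.8] j7 -1.88
```

View pics/w4.png

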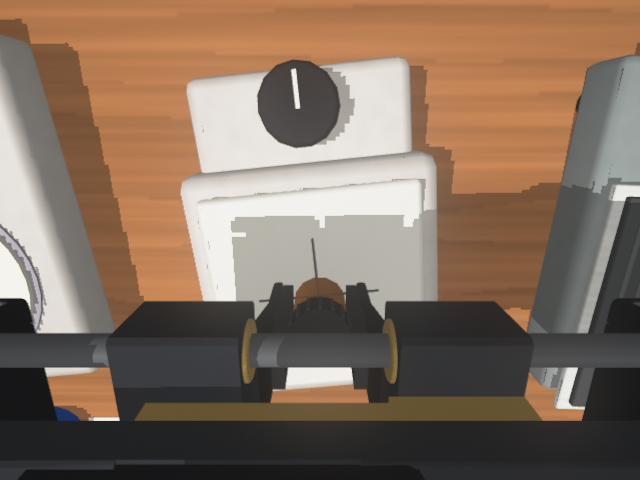

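```bash
python3 -m crank "[[-1,[0,0,2],0],[-1,[0,0,3.5],0],[-1,[0,0,4.5],0],[-1,[0,0,5],0],[-1,[0,0,5],0]]"
python3 -c "
from h import *
go(.6515,-.004,.0556,0)"
```

```text
time: 5.85
ee_pos: [0.6521, -0.0047, 0.056]
eef_rot: [1.0, -0.001, 0.0, 0.0]
ft_force: [-0.9, 0.3, -0.4]
width: 0.0248
t 5.85 tcp [652.1  -4.7  56. ] head -0.08 shift [-0.6 -0.7  0.4] turn -0.08 w 24.8 F [-0.9  0.3 -0.4] j7 -1.89
```

```bash
python3 -m crank "[[-1,[0,0,0.5],0],[-1,[0,0,0.5],0],[-1,[0,0,0.5],0]]"
python3 -m crank "[[-1,[0,0,0.3],0],[-1,[0,0,0.3],0],[-1,[0,0,0.3],0]]"
```

```text
time: 6.1
ee_pos: [0.6522, -0.0047, 0.0557]
eef_rot: [1.0, -0.001, 0.0, 0.0]
ft_force: [-2.0, -0.5, 4.9]
width: 0.0244
time: 6.35
ee_pos: [0.6523, -0.0047, 0.0556]
eef_rot: [1.0, -0.001, 0.0, 0.0]
ft_force: [-2.9, -0.8, 7.6]
width: 0.0247
```

```bash
python3 -m crank "[[-0.3,[0,0,0],0],[-0.2,[0,0,0],0],[0,[0,0,0],0],[0.3,[0,0,0],0],[0.3,[0,0,0],0],[0.3,[0,0,0],0],[0.3,[0,0,-10],0],[0.5,[0,0,-35],0],[1,[-5,0,-70],0],[1,[-30,0,-105],0],[1,[-60,-10,-130],0],[1,[-85,-30,-130],0]]"
python3 -c "
from h import *
c=snap('wrist','w5')
go(.456,.089,.10,0)"
```

```text
time: 7.35
ee_pos: [0.5686, 0.0242, 0.1908]
eef_rot: [1.0, -0.002, 0.004, 0.001]
ft_force: [1.1, 0.7, 1.2]
width: 0.0812
t 7.4 tcp [563.6  30.9 188.7] head 0.17 shift [-107.7  -58.4   88.3] turn 0.17 w 84.2 F [1.3 7.2 0.1] j7 -1.86
```

View pics/w5.png

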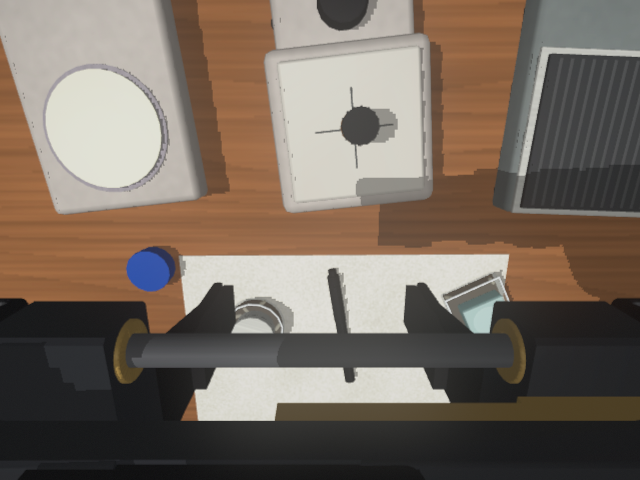

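```bash
python3 -m crank "[[1,[-30,-15,10],0],[1,[-65,-35,25],0],[1,[-100,-50,40],0],[1,[-130,-57,50],0],[1,[-150,-58,50],0],[1,[-150,-58,50],0],[1,[-150,-58,50],0]]"
python3 -c "
from h import *
c=snap('wrist','w6')
go(.456,.089,.10,0)"
```

```text
time: 7.98
ee_pos: [0.417, 0.0836, 0.1356]
eef_rot: [1.0, -0.0, 0.001, 0.001]
ft_force: [-0.1, 0.0, 0.3]
width: 0.0871
t 8.03 tcp [417.9  83.5 135.7] head -0.07 shift [38.  -5.5 35.8] turn -0.07 w 87.2 F [ 1.1 -0.4  0.1] j7 -1.87
```

View pics/w6.png

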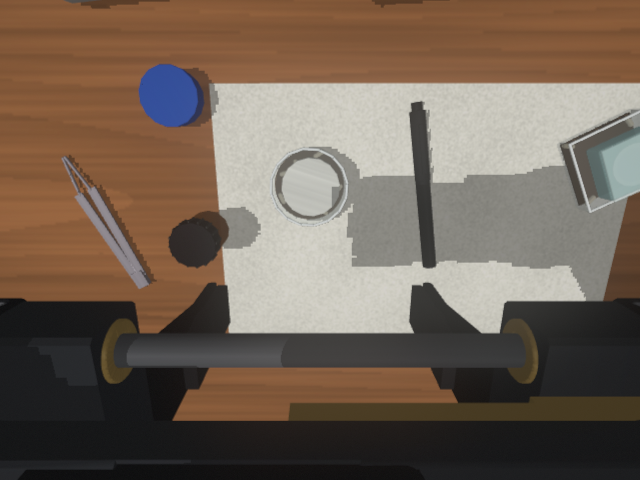

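Run:
```python
from h import *
c=load('w6');im=c['pixels'][:,:,::-1]
cv2.imwrite('pics/z6.png',cv2.resize(im[135:235,260:365],None,fx=6,fy=6,interpolation=cv2.INTER_CUBIC))
```

```text
(no output)
```

View pics/z6.png

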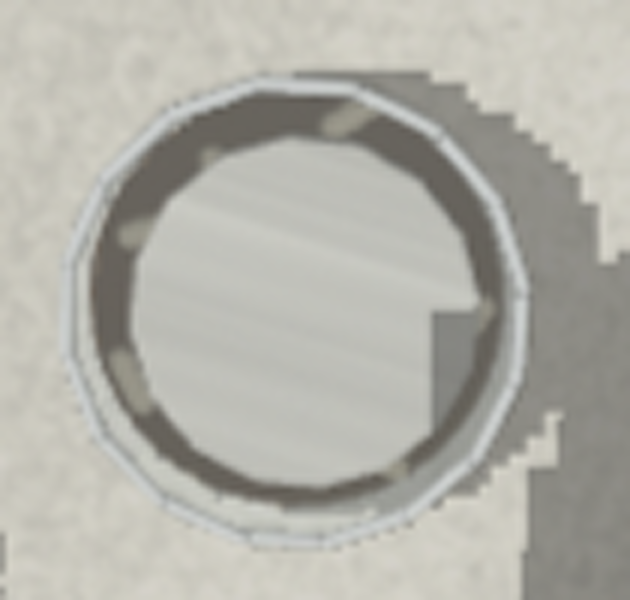

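Run:
```python
from h import *
c=load('w6')
print(onz(c,310.8,187,.034)*1000,onz(c,309.2,186.8,.016)*1000, onz(c,260+132/6,187,.034)*1000, onz(c,260+478/6,187,.034)*1000)
go(.456,.0885,.0205,0)
```

```text
[457.98399456  88.97539438  34.        ] [455.50131368  90.55004933  16.        ] [458.01949579 109.47431738  34.        ] [457.94839547  68.41996251  34.        ]
t 8.03 tcp [417.9  83.5 135.7] head -0.07 shift [ 37.9  -5.1 115.3] turn -0.07 w 87.2 F [ 1.1 -0.4  0.1] j7 -1.87
```

```bash
python3 -m crank "[[1,[15,-3,30],0],[1,[35,-5,60],0],[1,[39.5,-5.5,85],0],[1,[39.5,-5.5,102],0],[1,[39.5,-5.5,111],0],[1,[39.5,-5.5,114.5],0],[1,[39.5,-5.5,114.5],0],[1,[39.5,-5.5,114.5],0]]"
python3 -c "
from h import *
go(.4575,.089,.0205,0)"
```

```text
time: 8.7
ee_pos: [0.4575, 0.0893, 0.0213]
eef_rot: [1.0, -0.001, 0.001, -0.0]
ft_force: [-0.7, -0.5, -0.1]
width: 0.0866
t 8.7 tcp [457.5  89.3  21.3] head -0.08 shift [-0.   0.3  0.8] turn -0.08 w 86.6 F [-0.7 -0.5 -0.1] j7 -2.09
```

```bash
python3 -m crank "[[0.1,[0,0,0.5],0],[0.1,[0,0,0.5],0],[0.1,[0,0,0.5],0],[0.1,[0,0,0.5],0],[0.1,[0,0,0.5],0],[-1,[0,0,0.5],0],[-1,[0,0,0.5],0],[-1,[0,0,0.5],0],[-1,[0,0,0.5],0],[-1,[0,0,0.5],0]]" 15
python3 -c "
from h import *
go(.4575,.089,.0205,0)"
```

```text
time: 9.53
ee_pos: [0.4567, 0.0891, 0.0199]
eef_rot: [1.0, -0.001, 0.0, 0.0]
ft_force: [0.5, -0.5, 1.2]
width: 0.0411
t 9.53 tcp [456.7  89.1  19.9] head -0.07 shift [ 0.8  0.1 -0.6] turn -0.07 w 41.1 F [ 0.5 -0.5  1.2] j7 -2.09
```

```bash
python3 -m crank "[[-1,[0,0,-5],0],[-1,[0,0,-20],0],[-1,[0,0,-45],0],[-1,[0,5,-75],0],[-1,[0,20,-105],0],[-1,[0,45,-130],0],[-1,[0,80,-140],0],[-1,[0,115,-140],0],[-1,[0,150,-140],0],[-1,[0,185,-140],0],[-1,[0,220,-140],0],[-1,[0,255,-140],0]]"
python3 -m crank "[[-1,[0,35,0],0],[-1,[-5,70,0],0],[-1,[-10,105,0],0],[-1,[-10,140,0],0],[-1,[-10,175,0],0],[-1,[-10,205,0],0],[-1,[-10,225,0],0],[-1,[-10,230,0],0],[-1,[-10,230,0],0],[-1,[-10,230,0],0]]"
python3 -c "
from h import *
c=snap('wrist','w7')
go(.483,-.42,.06,0)"
```

```text
time: 10.53
ee_pos: [0.456, -0.1675, 0.1604]
eef_rot: [1.0, -0.0, 0.0, 0.0]
ft_force: [0.7, 0.1, -0.3]
width: 0.0412
time: 11.37
ee_pos: [0.4464, -0.3947, 0.1599]
eef_rot: [1.0, -0.0, 0.0, -0.0]
ft_force: [1.3, 0.6, -0.3]
width: 0.0414
t 11.42 tcp [ 446.7 -394.2  160. ] head 0.04 shift [ 36.3  25.9 100. ] turn 0.04 w 41.1 F [ 0.3  0.3 -0.6] j7 -1.04
```

View pics/w7.png

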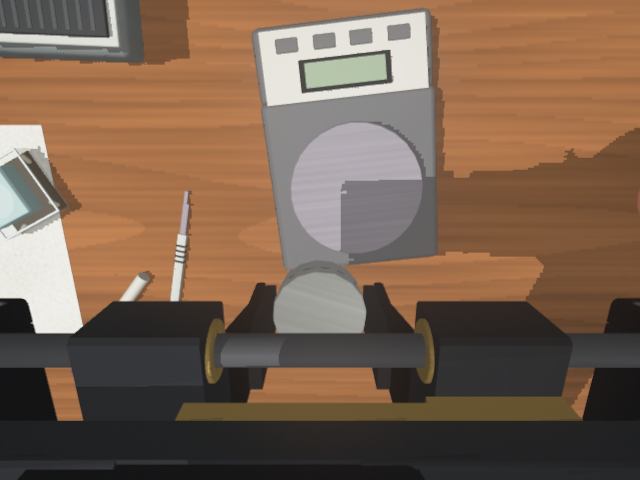

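Run:
```python
from h import *
c=load('w7')
L,Rr,T,B=[onz(c,*q,.045)*1000 for q in((290,188),(424,186),(357,121.5),(357,253))]
print(L,Rr,T,B,(L+Rr)/2,(T+B)/2)
# tin in gripper center check
go(.484,-.42,.06,0)
```

```text
[ 484.55711744 -373.14401899   45.        ] [ 485.93813033 -473.27722133   45.        ] [ 531.83838134 -421.93248145   45.        ] [ 433.2342721  -424.72034316   45.        ] [ 485.24762388 -423.21062016   45.        ] [ 482.53632672 -423.3264123    45.        ]
t 11.42 tcp [ 446.7 -394.2  160. ] head 0.04 shift [ 37.3  25.9 100. ] turn 0.04 w 41.1 F [ 0.3  0.3 -0.6] j7 -1.04
```

```bash
python3 -m crank "[[-1,[8,6,10],0],[-1,[22,18,30],0],[-1,[33,26,55],0],[-1,[36,28.3,78],0],[-1,[36,28.3,95],0],[-1,[36,28.3,104],0],[-1,[36,28.3,107],0],[-1,[36,28.3,107],0],[-1,[36,28.3,107],0]]"
python3 -c "
from h import *
go(.4825,-.4225,.0489,0)"
```

```text
time: 12.17
ee_pos: [0.4828, -0.4242, 0.0544]
eef_rot: [1.0, -0.0, 0.001, 0.001]
ft_force: [0.3, 0.6, 0.2]
width: 0.0414
t 12.17 tcp [ 482.8 -424.2   54.4] head -0.04 shift [-0.3 -1.7  5.5] turn -0.04 w 41.4 F [0.3 0.6 0.2] j7 -1.08
```

```bash
python3 -m crank "[[-1,[0,-1,1.5],0],[-1,[0,-1,3],0],[-1,[0,-1,4],0],[-1,[0,-1,4.5],0],[-1,[0,-1,5],0],[-1,[0,-1,5],0]]"
python3 -c "
from h import *
go(.4825,-.4225,.0489,0)"
```

```text
time: 12.67
ee_pos: [0.4822, -0.4233, 0.0489]
eef_rot: [1.0, -0.001, 0.0, 0.0]
ft_force: [-3.4, 1.9, 8.1]
width: 0.041
t 12.67 tcp [ 482.2 -423.3   48.9] head -0.07 shift [ 0.3 -0.8 -0. ] turn -0.07 w 41.0 F [-3.4  1.9  8.1] j7 -1.09
```

Contact (8 N). Release and back off.

```bash
python3 -m crank "[[0.1,[0,0,0],0],[0.2,[0,0,0],0],[0.4,[0,0,0],0],[0.6,[0,0,0],0],[0.6,[0,0,0],0],[0.6,[0,0,-5],0],[0.8,[0,0,-25],0],[1,[-5,-5,-60],0],[1,[-15,-20,-95],0],[1,[-30,-45,-110],0],[1,[-45,-75,-110],0],[1,[-50,-100,-110],0]]"
python3 -c "
from h import *
c=snap('wrist','w8')
go(.43,-.14,.14,0)"
```

```text
time: 13.67
ee_pos: [0.4311, -0.3224, 0.1595]
eef_rot: [1.0, -0.001, 0.001, 0.001]
ft_force: [0.4, 0.7, -0.4]
width: 0.0863
t 13.72 tcp [ 431.7 -317.2  159. ] head 0.15 shift [  -1.3 -177.2   19.1] turn 0.15 w 86.4 F [ 3.   3.8 -0.2] j7 -1.11
```

View pics/w8.png

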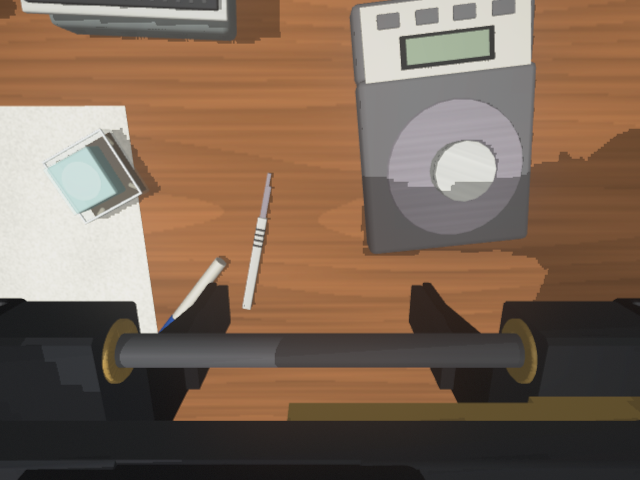

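```bash
python3 -c "
from h import *
c=load('w8');print(onz(c,466,169.5,.063)*1000,onz(c,455.5,167,.045)*1000)"
python3 -m crank "[[1,[0,-30,0],0],[1,[-10,-70,5],0],[1,[-20,-110,10],0],[1,[-30,-145,20],0],[1,[-30,-170,25],0],[1,[-30,-174,25],0],[1,[-30,-174,25],0],[1,[-30,-174,25],0]]"
python3 -c "
from h import *
c=snap('wrist','w9')
im=c['pixels'][:,:,::-1]
cv2.imwrite('pics/z9.png',cv2.resize(im[100:300,220:420],None,fx=3,fy=3,interpolation=cv2.INTER_CUBIC))
go(.474,-.139,.14,0)"
```

```text
[ 484.47984503 -424.3314145    63.        ] [ 484.48461787 -423.45045033   45.        ]
time: 14.38
ee_pos: [0.4028, -0.1499, 0.1334]
eef_rot: [1.0, -0.001, 0.0, 0.0]
ft_force: [-0.5, -0.0, -0.5]
width: 0.087
t 14.43 tcp [ 402.8 -150.3  133.4] head -0.13 shift [ 71.2 -11.4  -6.6] turn -0.13 w 86.8 F [-0.5 -1.5 -0.5] j7 -1.32
```

View pics/z9.png

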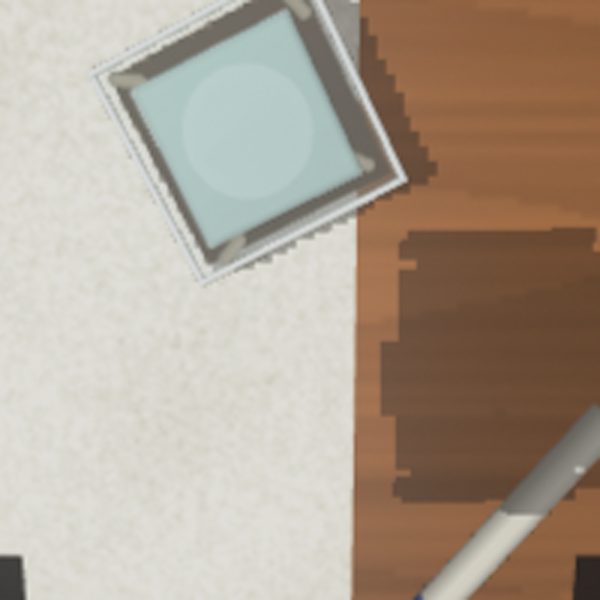

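Run:
```python
from h import *
c=load('w9')
z=lambda a,b,h:onz(c,220+a/3,100+b/3,h)*1000
print('blk',z(250,129.5,.034),z(248,131,.034),'dish',z(250,127,.016))
for h,q in((.034,[(130,88),(290,8),(368,172),(212,250)]),(.016,[(95,72),(203,283),(405,182)])):
    P=[z(a,b,h) for a,b in q]
    for i in range(len(P)-1):
        e=P[i+1]-P[i];print(h,round(np.linalg.norm(e),1),round(np.degrees(np.arctan2(e[1],e[0])),1))
go(.474,-.139,.021,27.5)
go(.474,-.139,.021,-62.5)
```

```text
blk [ 473.94296709 -139.56157509   34.        ] [ 473.61357067 -139.10149104   34.        ] dish [ 473.92890058 -138.85827004   16.        ]
0.034 39.8 -65.0
0.034 39.7 -153.3
0.034 40.5 116.1
0.016 56.5 -154.3
0.016 56.3 -63.7
t 14.43 tcp [ 402.8 -150.3  133.4] head -0.13 shift [ 71.1 -11.5 112.4] turn -27.63 w 86.8 F [-0.5 -1.5 -0.5] j7 -1.32
t 14.43 tcp [ 402.8 -150.3  133.4] head -0.13 shift [ 71.1 -11.5 112.4] turn 62.37 w 86.8 F [-0.5 -1.5 -0.5] j7 -1.32
```

```bash
python3 -m crank "[[1,[25,-4,10],-7],[1,[50,-8,25],-14],[1,[71,-11.3,50],-21],[1,[71,-11.3,75],-26],[1,[71,-11.3,95],-26],[1,[71,-11.3,107],-26],[1,[71,-11.3,112],-26],[1,[71,-11.3,112],-26],[1,[71,-11.3,112],-26]]"
python3 -c "
from h import *
go(.474,-.139,.021,26)"
```

```text
time: 15.18
ee_pos: [0.4739, -0.1386, 0.0217]
eef_rot: [0.975, 0.224, 0.0, 0.0]
ft_force: [0.5, 0.8, 0.2]
width: 0.087
t 15.18 tcp [ 473.9 -138.6   21.7] head 25.86 shift [-0.1  0.4  0.7] turn -0.14 w 87.0 F [0.5 0.8 0.2] j7 -1.13
```

```bash
python3 -m crank "[[0.1,[0,0,0.7],0],[0.1,[0,0,0.7],0],[0.1,[0,0,0.7],0],[0.1,[0,0,0.7],0],[0.1,[0,0,0.7],0],[-1,[0,0,0.7],0],[-1,[0,0,0.7],0],[-1,[0,0,0.7],0],[-1,[0,0,0.7],0],[-1,[0,0,0.7],0]]" 18
python3 -c "
from h import *
go(.474,-.139,.021,26)
go(.555,-.198,.18,0)"
```

```text
time: 16.02
ee_pos: [0.4734, -0.1379, 0.0202]
eef_rot: [0.974, 0.224, -0.0, 0.0]
ft_force: [-0.1, 0.3, 0.4]
width: 0.0397
t 16.02 tcp [ 473.4 -137.9   20.2] head 25.93 shift [ 0.1  1.3 -0.8] turn -0.07 w 39.7 F [-0.1  0.3  0.4] j7 -1.13
t 16.02 tcp [ 473.4 -137.9   20.2] head 25.93 shift [  47.1   89.7 -159.8] turn 25.93 w 39.7 F [-0.1  0.3  0.4] j7 -1.13
```

```bash
python3 -m crank "[[-1,[0,0,-5],0],[-1,[0,0,-20],0],[-1,[0,0,-50],0],[-1,[5,5,-85],5],[-1,[12,18,-120],10],[-1,[22,40,-145],15],[-1,[33,62,-160],20],[-1,[43,80,-160],25],[-1,[47,89,-160],28],[-1,[47,89,-160],28],[-1,[47,89,-160],28]]"
python3 -c "
from h import *
c=snap('wrist','w10')
go(.643,-.2,.07,0)"
```

```text
time: 16.93
ee_pos: [0.5543, -0.197, 0.1799]
eef_rot: [1.0, -0.017, -0.0, -0.0]
ft_force: [0.5, -0.1, -0.3]
width: 0.0399
t 16.98 tcp [ 554.1 -196.6  180. ] head -1.92 shift [ 89.1   0.5 109.9] turn -1.92 w 39.9 F [ 0.3 -0.5 -0.3] j7 -1.48
```

View pics/w10.png

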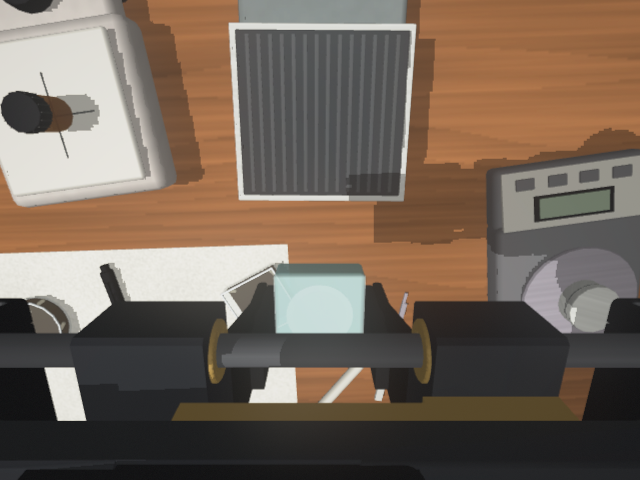

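Run:
```python
from h import *
c=load('w10')
P=[onz(c,a,b,.057)*1000 for a,b in((236,29),(410,31),(400,195),(243,194))]
print(np.round(P,1),np.mean(P,0))
for i in range(4):
    e=P[(i+1)%4]-P[i];print(round(np.linalg.norm(e),1),round(np.degrees(np.arctan2(e[1],e[0])),1))
m=np.mean(P,0)/1000
go(m[0],m[1],.0622)
```

```text
[[ 702.  -145.4   57. ]
 [ 696.6 -264.5   57. ]
 [ 583.5 -260.8   57. ]
 [ 588.6 -139.5   57. ]] [ 642.66805802 -202.55726764   57.        ]
119.2 -92.6
113.2 178.1
121.5 87.6
113.6 -3.0
t 16.98 tcp [ 554.1 -196.6  180. ] head -1.92 shift [ 88.8   3.  117.7] turn None w 39.9 F [ 0.3 -0.5 -0.3] j7 -1.48
```

```bash
python3 -m crank "[[-1,[12,0,4],0.5],[-1,[37,1,15],0.5],[-1,[65,2,35],0.5],[-1,[83,2,60],0.5],[-1,[88.5,2.2,85],0.5],[-1,[88.5,2.2,102],0.5],[-1,[88.5,2.2,111],0.5],[-1,[88.5,2.2,114],0.5],[-1,[88.5,2.2,114],0.5],[-1,[88.5,2.2,114],0.5]]"
python3 -c "
from h import *
go(.6427,-.2015,.0612,-2)"
```

```text
time: 17.82
ee_pos: [0.6433, -0.2029, 0.0678]
eef_rot: [1.0, -0.022, 0.001, 0.0]
ft_force: [0.6, -0.7, -0.4]
width: 0.0399
t 17.82 tcp [ 643.3 -202.9   67.8] head -2.55 shift [-0.7 -1.4  6.6] turn -0.55 w 39.9 F [ 0.6 -0.7 -0.4] j7 -1.59
```

```bash
python3 -m crank "[[-1,[-0.5,-1,2],0],[-1,[-0.5,-1,3.5],0],[-1,[-0.5,-1,4.5],0],[-1,[-0.5,-1,5.2],0],[-1,[-0.5,-1,5.6],0],[-1,[-0.5,-1,5.6],0]]"
python3 -c "
from h import *
go(.6427,-.2015,.0612,-2)"
```

```text
time: 18.32
ee_pos: [0.6426, -0.2018, 0.0613]
eef_rot: [1.0, -0.022, 0.0, 0.0]
ft_force: [-2.9, -0.1, 5.0]
width: 0.0399
t 18.32 tcp [ 642.6 -201.8   61.3] head -2.57 shift [ 0.1 -0.4  0.1] turn -0.57 w 39.9 F [-2.9 -0.1  5. ] j7 -1.59
```

```bash
python3 -m crank "[[0.1,[0,0,0],0],[0.2,[0,0,0],0],[0.4,[0,0,0],0],[0.6,[0,0,0],0],[0.6,[0,0,0],0],[0.6,[0,0,-5],0],[0.8,[0,0,-25],0],[1,[-5,0,-60],0],[1,[-25,0,-95],0],[1,[-55,0,-110],0],[1,[-85,0,-110],0],[1,[-100,0,-110],0]]"
python3 -c "
from h import *
c=snap('wrist','w11')
go(.41,-.139,.12,0)"
```

```text
time: 19.32
ee_pos: [0.5408, -0.1975, 0.1723]
eef_rot: [1.0, -0.023, 0.001, 0.001]
ft_force: [-0.2, 0.2, -0.4]
width: 0.0864
t 19.37 tcp [ 539.2 -197.9  171.8] head -2.64 shift [-131.7  -53.    51.8] turn -2.64 w 86.7 F [2.  0.1 0. ] j7 -1.48
```

View pics/w11.png

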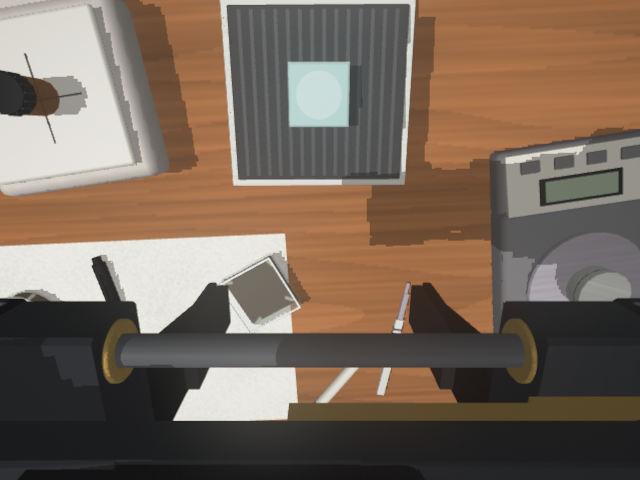

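```bash
python3 -m crank "[[1,[-35,-10,10],-3],[1,[-70,-25,25],-3],[1,[-105,-45,40],-3],[1,[-128,-53,45],-3],[1,[-130,-53,45],-3],[1,[-130,-53,45],-3],[1,[-130,-53,45],-3]]"
python3 -c "
from h import *
c=snap('wrist','w12')
im=c['pixels'][:,:,::-1]
cv2.imwrite('pics/z12.png',cv2.resize(im[90:290,220:420],None,fx=3,fy=3,interpolation=cv2.INTER_CUBIC))
go(.474,-.139,.14,0)"
```

```text
time: 19.95
ee_pos: [0.4161, -0.139, 0.1265]
eef_rot: [1.0, 0.004, 0.001, 0.001]
ft_force: [0.8, 0.7, -0.5]
width: 0.0867
t 20.0 tcp [ 416.4 -138.9  126.4] head 0.43 shift [ 57.6   0.5 -13.5] turn 0.43 w 87.0 F [ 0.   0.  -0.1] j7 -1.36
```

View pics/z12.png

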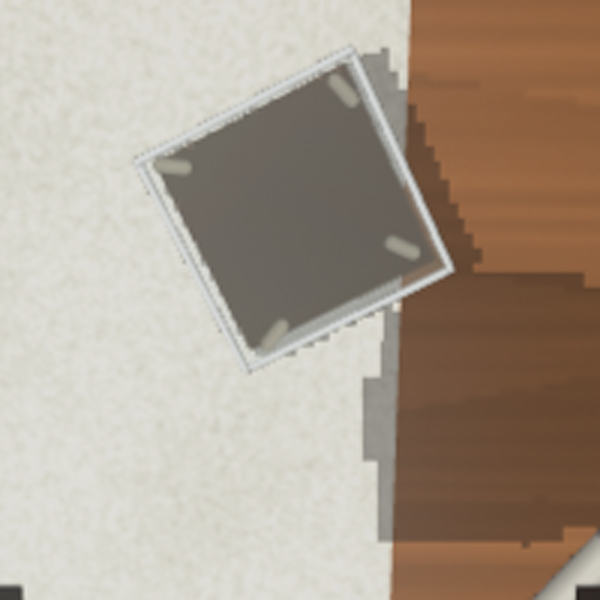

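Run:
```python
from h import *
c=load('w12')
P=[onz(c,220+a/3,90+b/3,.016)*1000 for a,b in((137,158),(354,47),(453,270),(250,371))]
m=np.mean(P,0);print(m)
for i in range(4):
    e=P[(i+1)%4]-P[i];print(round(np.linalg.norm(e),1),round(np.degrees(np.arctan2(e[1],e[0])),1))
for i in range(4): print(proj(load('top0'),P[i]/1000))
go(m[0]/1000,m[1]/1000,.0035,26)
```

```text
[ 474.00824005 -139.31062311   16.        ]
56.8 -63.8
56.9 -153.7
55.8 117.1
57.8 27.3
(np.float64(356.27630257354326), np.float64(262.81948557475215))
(np.float64(377.17591921546244), np.float64(252.59395223188096))
(np.float64(387.7595894819872), np.float64(273.65441446588693))
(np.float64(367.3117191284824), np.float64(284.1313861537455))
t 20.0 tcp [ 416.4 -138.9  126.4] head 0.43 shift [ 57.4   0.7 123. ] turn -25.57 w 87.0 F [ 0.   0.  -0.1] j7 -1.36
```

```bash
python3 -m crank "[[1,[25,0,20],-7],[1,[50,0.7,50],-14],[1,[57.4,0.7,80],-21],[1,[57.4,0.7,100],-26.2],[1,[57.4,0.7,113],-26.2],[1,[57.4,0.7,120],-26.2],[1,[57.4,0.7,122],-26.2],[1,[57.4,0.7,122],-26.2],[1,[57.4,0.7,122],-26.2]]"
python3 -c "
from h import *
go(.474,-.1392,.0035,26.5)"
```

```text
time: 20.75
ee_pos: [0.4733, -0.1392, 0.0047]
eef_rot: [0.973, 0.23, 0.001, 0.001]
ft_force: [-0.0, -0.1, 0.2]
width: 0.0872
t 20.75 tcp [ 473.3 -139.2    4.7] head 26.54 shift [0.6 0.3 1.2] turn 0.04 w 87.2 F [-0.  -0.1  0.2] j7 -1.15
```

```bash
python3 -m crank "[[0.45,[0.5,0,1],0],[0.45,[0.5,0,1],0],[0.45,[0.5,0,1],0],[0.45,[0.5,0,1],0],[-1,[0.5,0,1],0],[-1,[0.5,0,1],0],[-1,[0.5,0,1],0],[-1,[0.5,0,1],0],[-1,[0.5,0,1],0]]" 18
python3 -c "
from h import *
go(.474,-.1392,.0035,26)
go(.41,.44,.18,0)"
```

```text
time: 21.5
ee_pos: [0.473, -0.1386, 0.0027]
eef_rot: [0.973, 0.23, 0.0, 0.0]
ft_force: [-1.5, 0.3, 3.0]
width: 0.0582
t 21.5 tcp [ 473.  -138.6    2.7] head 26.63 shift [ 0.6  1.  -0.8] turn 0.63 w 58.2 F [-1.5  0.3  3. ] j7 -1.15
t 21.5 tcp [ 473.  -138.6    2.7] head 26.63 shift [ 203.  -545.5 -177.4] turn 26.63 w 58.2 F [-1.5  0.3  3. ] j7 -1.15
```

```bash
python3 -m crank "[[-1,[0,0,-5],0],[-1,[0,0,-20],0],[-1,[0,0,-45],0],[-1,[2,-5,-75],3],[-1,[7,-20,-105],6],[-1,[16,-44,-130],9],[-1,[28,-75,-145],12],[-1,[40,-108,-150],15],[-1,[52,-140,-150],18],[-1,[65,-173,-150],21],[-1,[77,-206,-150],24],[-1,[89,-239,-150],26.6]]"
python3 -c "
from h import *
go(.41,.43,.15,0)"
```

```text
time: 22.5
ee_pos: [0.4448, 0.1166, 0.153]
eef_rot: [1.0, -0.001, 0.0, 0.0]
ft_force: [0.9, 0.5, -0.6]
width: 0.0576
t 22.5 tcp [444.8 116.6 153. ] head -0.12 shift [ -35.5 -313.3    2.8] turn -0.12 w 57.6 F [ 0.9  0.5 -0.6] j7 -1.98
```

```bash
python3 -m crank "[[-1,[-4,-35,0],0],[-1,[-8,-70,0],0],[-1,[-12,-105,0],0],[-1,[-16,-140,0],0],[-1,[-20,-175,0],0],[-1,[-24,-210,0],0],[-1,[-28,-245,0],0],[-1,[-32,-275,0],0],[-1,[-34,-295,0],0],[-1,[-35,-305,0],0],[-1,[-35,-305,0],0],[-1,[-35,-305,0],0]]"
python3 -c "
from h import *
c=snap('wrist','w13')
go(.468,.447,.05,0)"
```

```text
time: 23.5
ee_pos: [0.4084, 0.4219, 0.1527]
eef_rot: [1.0, 0.003, 0.0, 0.0]
ft_force: [-0.0, -1.1, -0.2]
width: 0.058
t 23.55 tcp [409.5 420.2 152.5] head 0.13 shift [ 58.5 -26.7 102.5] turn 0.13 w 57.5 F [-0.2 -0.5 -0.9] j7 -2.6
```

View pics/w13.png

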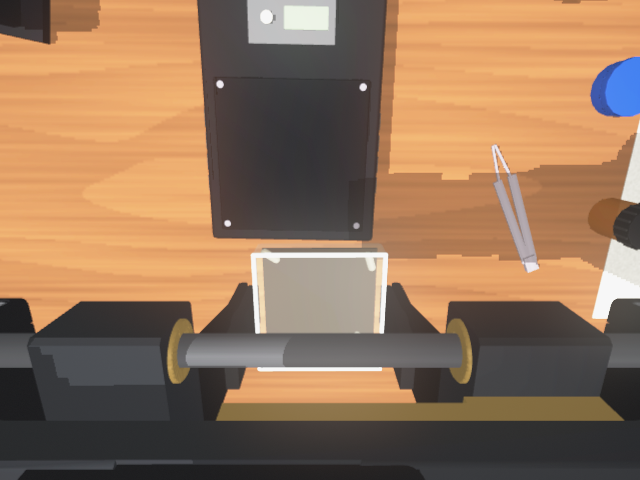

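```bash
python3 -m crank "[[-1,[0,0,0],-7],[-1,[0,0,0],-14],[-1,[0,0,0],-21],[-1,[0,0,0],-28],[-1,[0,0,0],-35],[-1,[0,0,0],-42],[-1,[0,0,0],-49],[-1,[0,0,0],-56],[-1,[0,0,0],-63],[-1,[0,0,0],-70],[-1,[0,0,0],-77],[-1,[0,0,0],-84]]"
python3 - <<'E'
from h import *
c=load('w13')
P=[onz(c,a,b,.028)*1000 for a,b in((220,84),(362.5,87),(356,226),(227.5,223))]
m=np.mean(P,0);print(np.round(P,1),m)
for i in range(4):
    e=P[(i+1)%4]-P[i];print(round(np.linalg.norm(e),1),round(np.degrees(np.arctan2(e[1],e[0])),1))
t=load('top0');print(np.mean([onz(t,*q,.028)*1000 for q in((108.5,248),(151.5,248.5),(106.5,290.5),(149,291.5))],0))
go(m[0]/1000,m[1]/1000,.04,89.6); print(r.read_state()['joint_positions'])
E
```

```text
time: 24.55
ee_pos: [0.4116, 0.4178, 0.1527]
eef_rot: [0.742, 0.67, -0.0, 0.0]
ft_force: [0.5, 1.0, 0.0]
width: 0.058
[[519.3 493.   28. ]
 [517.8 390.9  28. ]
 [414.8 392.2  28. ]
 [416.9 494.5  28. ]] [467.17702884 442.64992468  28.        ]
102.2 -90.9
103.0 179.3
102.4 88.9
102.5 -0.8
[467.96232119 444.7476774   28.        ]
t 24.55 tcp [411.6 417.8 152.7] head 84.18 shift [ 30.4  52.7 112.7] turn -5.42 w 58.0 F [0.5 1.  0. ] j7 -1.21
[-0.20112778  0.42065473 -0.84182938  1.62199122  0.32742565  1.24709032
 -1.20673118]
```

```bash
python3 -m crank "[[-1,[6,10,5],-5],[-1,[17,28,20],-5],[-1,[26,44,45],-5],[-1,[30.8,53,72],-5],[-1,[30.8,53,94],-5],[-1,[30.8,53,108],-5],[-1,[30.8,53,114],-5],[-1,[30.8,53,115],-5],[-1,[30.8,53,115],-5],[-1,[30.8,53,115],-5]]"
python3 - <<'E'
from h import *
c=snap('wrist','w14')
go(.4675,.4435,.0307,89.4);print(r.read_state()['joint_positions'])
E
```

```text
time: 25.38
ee_pos: [0.4667, 0.4455, 0.0392]
eef_rot: [0.713, 0.701, 0.001, 0.0]
ft_force: [0.9, 0.1, -0.7]
width: 0.058
t 25.43 tcp [466.7 445.6  39.2] head 89.03 shift [-2.1  0.8  8.5] turn -0.37 w 57.7 F [-0.3 -0.4 -0.2] j7 -1.17
[-0.28389903  0.65419854 -0.75527249  1.56092828  0.48290013  1.11845741
 -1.16678696]
```

View pics/w14.png

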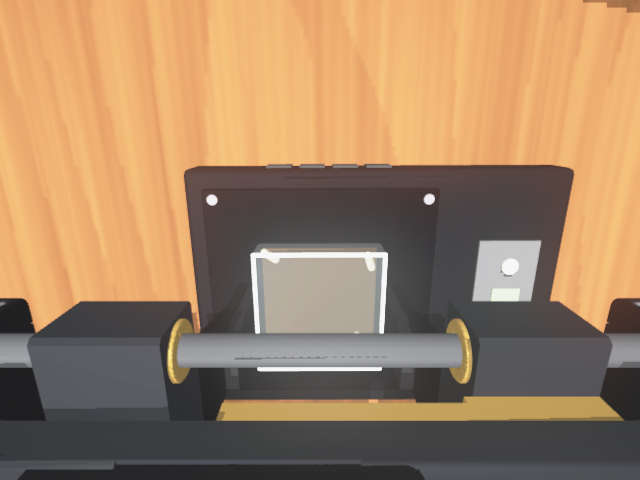

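```bash
python3 -m crank "[[-1,[-1,0.5,2],0],[-1,[-2,0.8,4],0],[-1,[-2,0.8,5.5],0],[-1,[-2,0.8,6.7],0],[-1,[-2,0.8,7.4],0],[-1,[-2,0.8,7.8],0],[-1,[-2,0.8,8],0],[-1,[-2,0.8,8],0]]"
python3 - <<'E'
from h import *
go(.4675,.4435,.0307,89.4)
E
```

```text
time: 26.1
ee_pos: [0.467, 0.4429, 0.0308]
eef_rot: [0.713, 0.701, -0.0, 0.0]
ft_force: [-3.8, -5.6, 12.1]
width: 0.0578
t 26.1 tcp [467.  442.9  30.8] head 89.02 shift [0.6 0.5 0.1] turn -0.38 w 57.8 F [-3.8 -5.6 12.1] j7 -1.17
```

```bash
python3 -m crank "[[0.4,[0,0,-0.5],0],[0.5,[0,0,-0.5],0],[0.7,[0,0,-0.5],0],[0.8,[0,0,-0.5],0],[0.8,[0,0,-0.5],0],[0.8,[0,0,-8],0],[1,[0,0,-30],0],[1,[-5,0,-65],0],[1,[-25,0,-95],0],[1,[-55,0,-110],0],[1,[-85,0,-110],0],[1,[-110,0,-110],0]]"
python3 - <<'E'
from h import *
c=snap('wrist','w15')
go(.41,.09,.12,0);print(r.read_state()['joint_positions'])
E
```

```text
time: 27.1
ee_pos: [0.4655, 0.3319, 0.1412]
eef_rot: [0.713, 0.701, 0.001, 0.001]
ft_force: [-0.2, -0.2, 0.4]
width: 0.0868
t 27.15 tcp [466.6 326.7 140.2] head 88.77 shift [-237.8  -51.6   20.9] turn 88.77 w 87.0 F [ 2.8 -1.6 -1.3] j7 -0.94
[-0.00846932  0.3920226  -0.83702713  1.68009687  0.31206975  1.20956313
 -0.94148842]
```

View pics/w15.png

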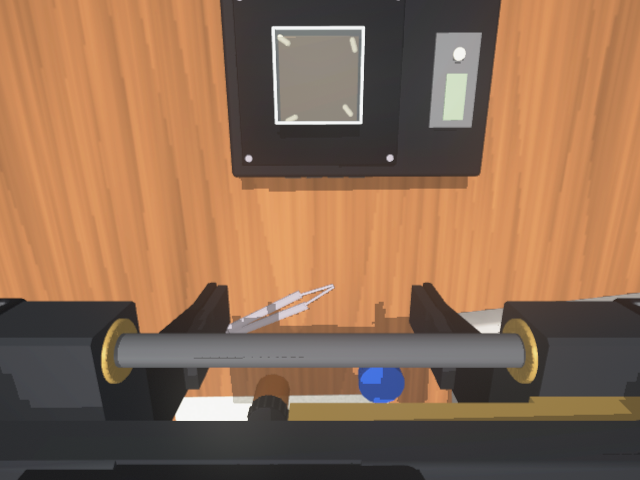

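```bash
python3 -m crank "[[1,[-30,0,0],0],[1,[-70,-2,0],0],[1,[-110,-3,0],0],[1,[-150,-4,0],0],[1,[-190,-5,0],0],[1,[-230,-5,5],0],[1,[-265,-5,10],0],[1,[-285,-5,10],0],[1,[-290,-5,10],0],[1,[-290,-5,10],0],[1,[-290,-5,10],0]]"
python3 - <<'E'
from h import *
c=snap('wrist','w16')
go(.4555,.0903,.0035,89);print(r.read_state()['joint_positions'])
E
```

```text
time: 28.07
ee_pos: [0.4553, 0.0443, 0.13]
eef_rot: [0.713, 0.701, 0.0, 0.0]
ft_force: [1.0, 0.4, 0.3]
width: 0.0868
t 28.12 tcp [455.3  44.8 129.9] head 89.14 shift [ 45.4  -0.6 126.5] turn 0.14 w 87.1 F [ 0.2 -0.8  0.4] j7 -0.27
[ 0.52580492  0.09644179 -0.7456627   1.96962982  0.07297538  1.10134798
 -0.26562336]
```

View pics/w16.png

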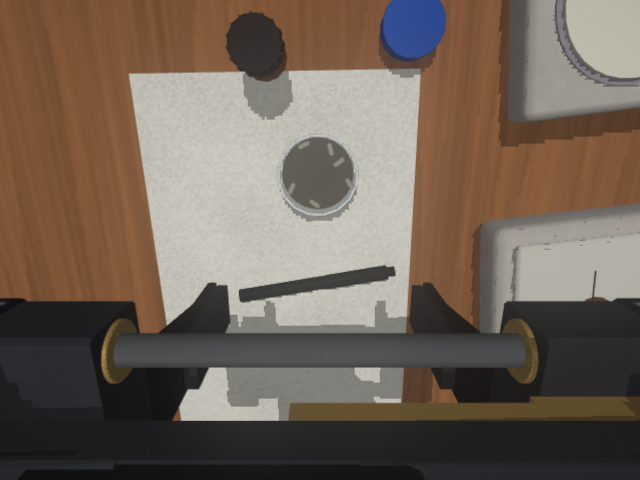

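Run:
```python
from h import *
c=load('w16')
g=cv2.cvtColor(c['pixels'],cv2.COLOR_RGB2GRAY)
m=(g<120).astype(np.uint8);m[:130]=0;m[220:]=0;m[:,:270]=0;m[:,365:]=0
cs,_=cv2.findContours(m,0,cv2.CHAIN_APPROX_NONE);k=max(cs,key=cv2.contourArea);print(cv2.fitEllipse(cv2.convexHull(k)))
print(onz(c,317.3,174,.016)*1000,[onz(c,u,174,.016)[0]*1000 for u in(277,357.5)],[onz(c,317,v,.016)[1]*1000 for v in(134,215)])
go(.4555,.0903,.0035,89)
```

```text
((317.4158630371094, 172.80075073242188), (70.78868865966797, 71.66802978515625), 164.40740966796875)
[454.98858033  92.25757841  16.        ] [np.float64(425.2583670688129), np.float64(484.652861682204)] [np.float64(120.60335929392635), np.float64(61.32890128477634)]
t 28.12 tcp [455.3  44.8 129.9] head 89.14 shift [ 45.4  -0.6 126.5] turn 0.14 w 87.1 F [ 0.2 -0.8  0.4] j7 -0.27
```

```bash
python3 -m crank "[[1,[20,0,25],0],[1,[40,-0.5,55],0],[1,[46.2,-0.5,85],0],[1,[46.2,-0.5,106],0],[1,[46.2,-0.5,118],0],[1,[46.2,-0.5,124],0],[1,[46.2,-0.5,126],0],[1,[46.2,-0.5,126],0],[1,[46.2,-0.5,126],0]]"
python3 - <<'E'
from h import *
go(.4552,.091,.0035,89)
E
```

```text
time: 28.87
ee_pos: [0.4563, 0.0895, 0.0047]
eef_rot: [0.713, 0.701, 0.001, 0.001]
ft_force: [0.7, 0.0, 0.1]
width: 0.0871
t 28.87 tcp [456.3  89.5   4.7] head 89.02 shift [ 1.4 -1.2  1.2] turn 0.02 w 87.1 F [0.7 0.  0.1] j7 -0.54
```

```bash
python3 -m crank "[[0.5,[1,-0.8,0.7],0],[0.5,[1,-0.8,0.7],0],[0.5,[1,-0.8,0.7],0],[0.5,[1,-0.8,0.7],0],[-1,[1,-0.8,0.7],0],[-1,[1,-0.8,0.7],0],[-1,[1,-0.8,0.7],0],[-1,[1,-0.8,0.7],0],[-1,[1,-0.8,0.7],0]]" 18
python3 - <<'E'
from h import *
go(.4552,.091,.0035,89)
go(.65,.14,.15,89)
E
```

```text
time: 29.62
ee_pos: [0.4547, 0.0903, 0.0029]
eef_rot: [0.713, 0.701, -0.0, 0.0]
ft_force: [-0.9, -0.8, 2.3]
width: 0.0592
t 29.62 tcp [454.7  90.3   2.9] head 89.03 shift [ 0.7  0.5 -0.6] turn 0.03 w 59.2 F [-0.9 -0.8  2.3] j7 -0.54
t 29.62 tcp [454.7  90.3   2.9] head 89.03 shift [  52.9  194.4 -147. ] turn 0.03 w 59.2 F [-0.9 -0.8  2.3] j7 -0.54
```

```bash
python3 -m crank "[[-1,[0,0,-5],0],[-1,[0,0,-20],0],[-1,[0,0,-45],0],[-1,[3,10,-75],0],[-1,[8,30,-105],0],[-1,[16,60,-130],0],[-1,[25,93,-145],0],[-1,[34,126,-147],0],[-1,[43,157,-147],0],[-1,[50,180,-147],0],[-1,[53,192,-147],0],[-1,[53,194,-147],0]]"
python3 -m crank "[[-1,[0,0,0],0]]"
python3 - <<'E'
from h import *
c=snap('wrist','w17')
go(.65,.1985,.0429,89);print(r.read_state()['joint_positions'])
E
```

```text
time: 30.62
ee_pos: [0.6507, 0.141, 0.1492]
eef_rot: [0.713, 0.701, 0.0, -0.001]
ft_force: [0.6, -0.0, -0.2]
width: 0.0595
time: 30.7
ee_pos: [0.6493, 0.1405, 0.1494]
eef_rot: [0.713, 0.701, -0.0, -0.001]
ft_force: [-0.7, -0.7, -0.5]
width: 0.0593
t 30.75 tcp [648.9 140.2 149.7] head 89.05 shift [ 58.3   0.3 106.8] turn 0.05 w 59.5 F [-0.1 -0.5 -0.1] j7 -0.53
[ 0.21006401  0.55876596 -0.70239991  1.4094936   0.36245888  1.30515562
 -0.52842977]
```

View pics/w17.png

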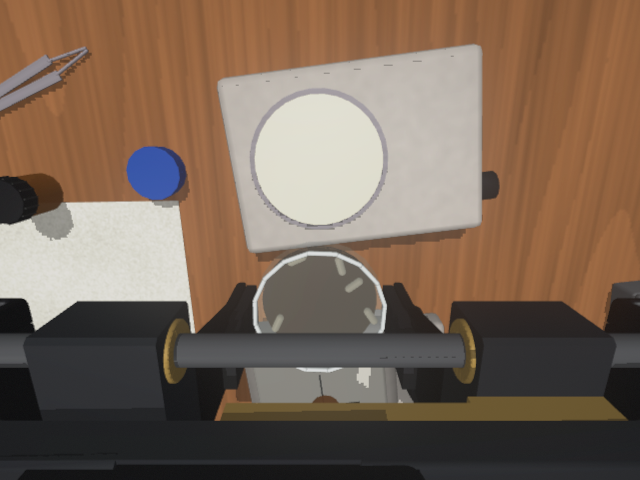

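Run:
```python
from h import *
c=load('w17')
g=cv2.cvtColor(c['pixels'],cv2.COLOR_RGB2GRAY)
m=(g>200).astype(np.uint8);m[:80]=0;m[240:]=0;m[:,:240]=0;m[:,395:]=0
cs,_=cv2.findContours(m,0,cv2.CHAIN_APPROX_NONE);k=max(cs,key=cv2.contourArea)
P=np.array([onz(c,*q[0],.04)[:2] for q in k])
A=np.c_[2*P,np.ones(len(P))];s=np.linalg.lstsq(A,(P**2).sum(1),rcond=None)[0];print('light',s[:2]*1000,np.sqrt(s[2]+s[0]**2+s[1]**2)*1000)
go(s[0],s[1],.0429,89)
```

```text
light [649.83517997 197.50468559] 45.56369576939238
t 30.75 tcp [648.9 140.2 149.7] head 89.05 shift [5.730e+01 1.000e-01 1.068e+02] turn 0.05 w 59.5 F [-0.1 -0.5 -0.1] j7 -0.53
```

```bash
python3 -m crank "[[-1,[8,0,5],0],[-1,[22,0,18],0],[-1,[38,0,40],0],[-1,[51,0,63],0],[-1,[57.2,0,82],0],[-1,[57.2,0,94],0],[-1,[57.2,0,99],0],[-1,[57.2,0,100],0],[-1,[57.2,0,100],0],[-1,[57.2,0,100],0]]"
python3 - <<'E'
from h import *
go(.65,.1972,.0429,89)
E
```

```text
time: 31.58
ee_pos: [0.6513, 0.1967, 0.0513]
eef_rot: [0.713, 0.701, 0.001, 0.001]
ft_force: [0.1, -0.1, -0.4]
width: 0.0593
t 31.58 tcp [651.3 196.7  51.3] head 88.97 shift [ 0.4 -1.3  8.4] turn -0.03 w 59.3 F [ 0.1 -0.1 -0.4] j7 -0.65
```

```bash
python3 -m crank "[[-1,[0.3,-0.5,2],0],[-1,[0.3,-0.8,4],0],[-1,[0.3,-0.8,5.5],0],[-1,[0.3,-0.8,6.5],0],[-1,[0.3,-0.8,7],0],[-1,[0.3,-0.8,7.3],0],[-1,[0.3,-0.8,7.5],0],[-1,[0.3,-0.8,7.5],0]]"
python3 - <<'E'
from h import *
go(.65,.1972,.0429,89)
E
```

```text
time: 32.25
ee_pos: [0.6496, 0.1975, 0.043]
eef_rot: [0.713, 0.701, -0.0, 0.0]
ft_force: [-4.6, -2.5, 6.0]
width: 0.0599
t 32.25 tcp [649.6 197.5  43. ] head 89.03 shift [-0.3  0.4  0.1] turn 0.03 w 59.9 F [-4.6 -2.5  6. ] j7 -0.66
```

Contact at the expected height. Release and retract.

```bash
python3 -m crank "[[0.45,[0,0,-0.3],0],[0.55,[0,0,-0.3],0],[0.7,[0,0,-0.3],0],[0.85,[0,0,-0.3],0],[0.85,[0,0,-0.3],0],[0.85,[0,0,-8],0],[1,[0,0,-30],0],[1,[-5,0,-65],0],[1,[-25,-10,-100],0],[1,[-55,-35,-125],0],[1,[-85,-65,-135],0],[1,[-110,-100,-135],0]]"
python3 -m crank "[[1,[-15,-35,-5],0],[1,[-30,-70,-5],0],[1,[-40,-90,-5],0],[1,[-40,-95,-5],0],[1,[-40,-95,-5],0],[1,[-40,-95,-5],0]]"
python3 - <<'E'
from h import *
snap('top','t2');snap('wrist','w18');snap('side','s2')
im=cv2.imread('pics/t2.png');cv2.imwrite('pics/t2z.png',cv2.resize(im[130:310,95:535],None,fx=1.8,fy=1.8,interpolation=cv2.INTER_CUBIC))
go(.5,.1,.2)
E
```

```text
time: 33.25
ee_pos: [0.5546, 0.0927, 0.18]
eef_rot: [0.713, 0.701, 0.002, 0.001]
ft_force: [0.3, -0.2, 1.1]
width: 0.0867
time: 33.75
ee_pos: [0.4589, 0.0556, 0.1829]
eef_rot: [0.713, 0.701, 0.0, 0.001]
ft_force: [0.6, -0.5, -0.1]
width: 0.0871
t 33.9 tcp [459.   56.2 182.2] head 89.1 shift [ 44.5  40.3 -17.8] turn None w 86.5 F [0.6 0.3 0. ] j7 -0.26
```

View pics/t2z.png

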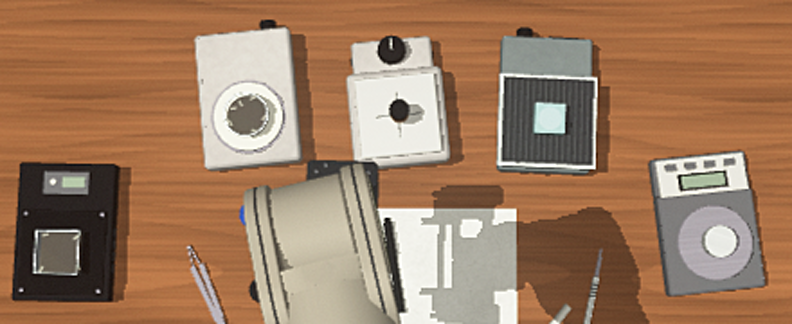

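View pics/s2.png

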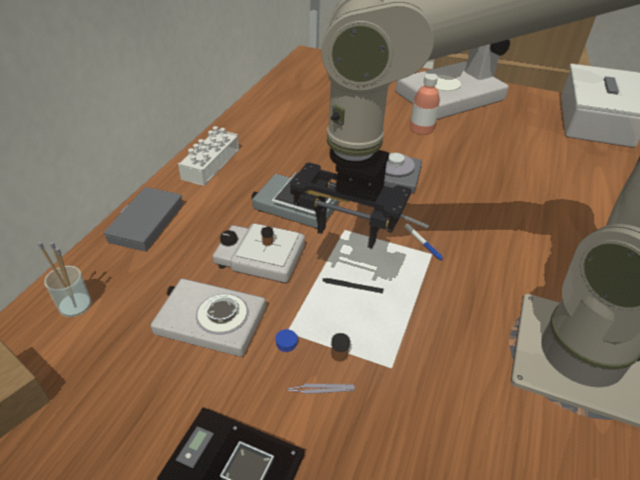

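View pics/w18.png

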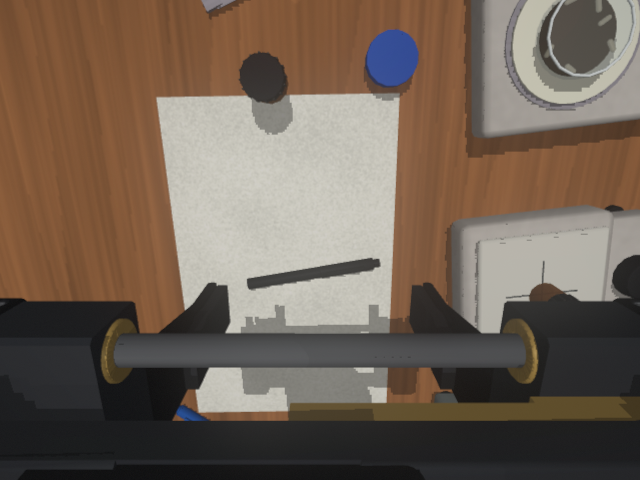

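Run:
```python
from h import *
t=load('t2')
for n,p in (('round',(.6498,.1975,.056)),('sq',(.4675,.4437,.044)),('tin',(.483,-.423,.063)),('block',(.6427,-.2018,.075)),('vial',(.6515,-.004,.085))):
    u,v=proj(t,p);print(n,round((u-95)*1.8),round((v-130)*1.8))
r.close_job()
```

```text
round 247 113
sq 57 251
tin 721 241
block 551 117
vial 399 109
the job is handed in; nothing more can be done
```

I took both piles apart from the top down, and each sample now stands upright on its own instrument. I handed the job in at about 34 s on the robot's clock. The order was:

1. Vial to the stirrer.
2. Tin to the balance.
3. Block to the rocker.
4. Square dish to the chill plate.
5. Round dish to the light base.

**Set-downs:** I lowered each sample until it touched at the expected height, with 5–12 N at the wrist, and only then opened the gripper. The gripper was clear of everything when I handed in.

**Final check:** The last top, side and wrist pictures show all five samples upright. In the top picture I compared each one by eye with where a sample centred on its plate should appear. All five agree to within about 2 px, which is roughly 3 mm. The blue tin look-alike and the larger vial were not touched.

**What didn't go to plan:** While I was carrying the square dish to the chill plate, the last joint came to its −2.6 rad limit (it read −2.60 to two decimals). I turned the tool about 90° away from the limit before placing. I can't tell from the readings whether the limit was passed. Plate centres measured from different views differed by 1–3 mm, so I aimed between them.

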